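Space and hold a new opal pane in the seed light box

ROBOT

A 7-joint arm with a two-finger parallel gripper is mounted at the origin on the work surface. World frame = base frame: x ahead of the robot, y to its left, z up, the work surface at z = 0. Lengths are in mm, angles in rad, forces in N, time in s.
With the tool pointing down it reaches from about 400 to 925 mm from the base axis. Payload 4.1 kg.
Tool frame: the origin (TCP) lies at the very end of the fingers, on their centre line; the grasp point (between the pads) lies env.grasp_offset behind it (env.grasp_offset is the distance from the TCP to the grasp point, in mm); z points along the fingers, y is the line along which they close (so a half turn about z gives the same grasp; the last joint's range is limited). The gripper opens to 85 mm and grips with 20 to 120 N. Pads are 22 mm wide; open, the fingers measure 114 mm over their backs; the gripper's body (76 mm by 85 mm) begins 54 mm behind the grasp point. The pads swing forward as they close: fully open they stand 13 mm farther back than shut.
Start: joints at [1.242, 0.398, 0.045, 1.537, -0.019, 1.207, -0.051], TCP at [148.094, -632.939, 231.347] pointing down, gripper open.
Joint ranges: [-2.82, 2.82], [-0.49, 2.23], [-1.37, 1.46], [0, 2.46], [-1.36, 4.5], [0.23, 2], [-2.94, 2.94]. Speed limits (rad/s): [2.57, 2.57, 3.14, 3.14, 3.14, 3.14, 3.14].

INTERFACE

Orientations are given as a 3x3 rotation matrix whose columns are the frame's x, y, z axes.
In Python, from plant import telemetry, capture, calibration, order, env gives the robot as it stands.
- The arm moves only by the tool send_rows, never from a script. Its argument "moves" is a list of rows, each an object of numbers: "fingers": the opening, from 0 (shut) to 1 (fully open); "x", "y", "z": the shift along the tool's x, y, z as a fraction of full scale; "ax", "ay", "az": the turn, a rotation vector about the tool's x, y, z as a fraction of full scale. In form: [{"fingers": .., "x": .., "y": .., "z": .., "ax": .., "ay": .., "az": ..}, ...]. A call has exactly 8 rows; each row shifts and turns the commanded pose from where the row before left it, along the tool's axes as they then stand; what a row does not reach is not made up. Full scale, the value 1, is 0.04 m for a shift and 0.15 rad for a turn. A row lasts 1/10 s, in which the tool goes at most 50 mm and 8.59 degrees, less where a joint would pass 70% of its speed; a pose out of reach is approached as far as the arm can. A call with a number of a shift or a turn outside -1 to 1 is refused whole. A call with a gripper value outside its range is refused whole. The fingers move at their own pace and stop on an object; "force" is the grip in N (left out, the last holds). Time passes only in rows, so rows that do not move let the fingers close, or fill a call up. It gives the time, the measured TCP pose, the force, the opening and the grip force at its end, in the units of the state.
- telemetry.get_state(): the state, without advancing time (a new reading comes with each control period).
- capture(name): name is "side" or "top"; returns the picture (420x560x3 uint8, red, green, blue); there is no depth.
- calibration(name): a dict with "vfov" (degrees; the focal length in pixels is half the picture's height over the tangent of half this angle, whatever the lens; pixels are square), "cx", "cy" (the principal point, pixels), "k1" (the pictures are not rectified: a ray, as slopes to the right and down, at radius r is drawn at 1 + k1 r^2 times it, then the intrinsics apply), "world_from_camera" (4x4, takes a point from camera to world coordinates). Camera axes: x right, y down, z forward; pixel columns grow to the right and rows downward; lengths in mm; the calibration is good to about 2 mm. A picture is of the moment at which its call begins. calibration takes no time and is no camera call.
- order.hand_in(): hands the job in; it is judged then, once.
The state is a dict: "time": time; "joint_positions": joint angles; "joint_vel": joint speeds; "joint_torque": joint torques, N m; "ee_pos": TCP position; "tool_rot": TCP orientation; "force": force on the tool from outside, world axes, zero at the start; "wrist_torque": the same for the moment, N m; "width": finger opening in mm; "grip_force": force on a finger pad.
Only numpy, scipy, OpenCV 4.12 (cv2) and the standard library are available. Lean on these libraries where they do the work, as an engineer would, in place of code of your own. Each camera call takes 0.05 s, during which the arm holds its last target. There are 200 camera calls.

TASK

The seed light box is getting a new opal pane: one pane is already screwed down, the other still sits loose and proud on its sponge pads. Test the lamps first by pushing the green button fully down and letting it come back; then, without forcing it, slide the orange spacer down to the ledge in the gap beside the loose pane where it is wide enough (along the side frame, not the narrow joint between the panes) and let go of it. Last, press the loose pane down until it is flush with the frame all round, and finish while still holding it pressed down so that its clips can be screwed on, with the spacer left in its gap and the dishes, tools and screw cup left where they are.

Things in the scene. Friction and masses are not known exactly. Their poses are not given: they have to be found in the camera images.
- lightbox: White steel light box fixed on the bench, 60 mm high, 290 mm wide (y). Origin on the bench under the middle of its window; x points from the control deck (robot's side) to the rear, y along its width, z up. Control deck from x = -72 to -128 mm, rear frame to +95 mm, side frames from 125 to 145 mm either way along y; all their tops are level.
- window (a point): Middle of the light box's window, level with the top of the frame. The window is 144 mm (x) by 250 mm (y), with a ledge all round 12 mm below the frame's top. Two equal opal panes lie in it side by side along y, one loose, one screwed down; which is left varies. Between each pane and its side frame is a gap 12.5 to 14.5 mm wide; the joint between the panes is 2 to 4 mm.
- pane_mid (a point): Centre (half-way up) of the loose white opal pane, 140 (x) by 110 (y) by 12 mm, 0.2 kg, axes nearly like the box's. It lies 4 mm proud of the frame on four sponge pads near its corners; about 10 N on its middle brings it down flush onto the hard ledge, and it rises again when let go. Pressed off its middle it goes down crooked. It can shift a few mm sideways.
- pane_fl (a point): Top face of the loose pane near its corner at -x, +y (3 mm in from both edges).
- pane_fr (a point): Top face of the loose pane near its corner at -x, -y.
- pane_rl (a point): Top face of the loose pane near its corner at +x, +y.
- pane_rr (a point): Top face of the loose pane near its corner at +x, -y.
- pane_done_mid (a point): Centre (half-way up) of the finished pane, same size, slightly greyer, flush with the frame and held by four small aluminium screw clips at its -x and +x edges (they stand 5 mm above the frame). Fixed.
- spacer_mid (a point): Centre (18 mm above the foot) of the loose orange spacer, 22 g, standing upright on the bench. Blade 60 mm long (x), 10 thick (y), 18 high, lower edges chamfered; on its middle a finger tab 28 mm long, 10 thick, rising to 36 mm above the foot, gripped across its thickness from above. In the gap its blade lies along the box's x, its foot on the ledge, its tab top 24 mm above the frame.
- test_button (a joint): Travel of the green lamp-test push button, 0 up to 0.006 m fully down; its spring needs 5 N at the bottom and lifts it again.
- test_button_top (a point): Middle of the top of the green push button (28 mm across) on the control deck of the light box, 22 mm above the deck, pushed straight down.
- dish_beans_mid (a point): Centre of a closed glass petri dish of dark red beans, 90 mm across, 19 mm high, loose on the bench.
- dish_chickpeas_mid (a point): Centre of a like dish with tan chickpeas.
- dish_millet_mid (a point): Centre of a like dish with cream millet.
- screwdriver_grip (a point): Middle of the handle of a red screwdriver, 170 mm long, lying on the bench.
- forceps: Steel forceps, 125 mm long, 5 mm high, lying on the bench; origin under their middle.
- loupe: Black hand lens lying on the bench, lens 52 mm across, handle 75 mm; origin under the middle of the lens.
- screw_cup_mid (a point): Centre of a small aluminium cup with screws, 38 mm across, 14 mm high, standing on the control deck of the light box, 95 mm along its +y from the green button.
Things that resemble listed ones, but are neither listed nor needed, are in the scene too. Of the things that look like the part that bears spacer_mid, the smaller one is meant. What is shaped like the part that bears pane_mid but yellow is not meant.

How it is judged:
By the outcome, as a careful person would: the job done as asked, in the order asked, and still so for the second after the job is handed in, while the arm keeps its last pose, push and grip.
It also fails if it takes over 51 s, if anything falls off the work surface, if the arm or the gripper's body presses on something with over 40 N, if the wrist force passes 120 N, or if a joint passes its speed limit or range.

## Working session

There is one attempt and no reset: what is moved stays moved. The work goes in short steps, Python scripts to look and compute and a tool call to move; the robot and the scene stay as the last step left them, time stands still between calls to the robot, and variables do not carry over. Pictures are saved under pics/ and viewed, at most 10 in all, crops included, and the job is handed in when it is done.

Besides the shell and the picture viewer there is one more tool, called after "Request:" as a command line: name --argument value ..., lists and objects as JSON in quotes. send_rows: Moves the arm, as the interface text tells. Its arguments: {"type":"object","properties":{"moves":{"type":"array","items":{"type":"object","properties":{"fingers":{"type":"number"},"x":{"type":"number","minimum":-1,"maximum":1},"y":{"type":"number","minimum":-1,"maximum":1},"z":{"type":"number","minimum":-1,"maximum":1},"ax":{"type":"number","minimum":-1,"maximum":1},"ay":{"type":"number","minimum":-1,"maximum":1},"az":{"type":"number","minimum":-1,"maximum":1}}}},"force":{"type":"number"}},"required":["moves"]}

```bash
ls; mkdir -p pics; python3 - <<'E'
from plant import telemetry, capture, calibration, env
import cv2
for n in("side","top"):
    im=capture(n); cv2.imwrite(f"pics/{n}0.png",cv2.cvtColor(im,cv2.COLOR_RGB2BGR)); print(n,calibration(n))
print(telemetry.get_state(),env.grasp_offset)
E
```

```text
pics
side {'vfov': 53.06347193417627, 'cx': 277.82344194073767, 'cy': 209.62602665677056, 'k1': -0.025520647833929162, 'world_from_camera': array([[ 9.90070578e-01, -6.34226328e-02,  1.25450472e-01,
         2.98278716e+02],
       [-1.38995659e-01, -5.74930862e-01,  8.06309315e-01,
        -1.14568574e+03],
       [ 2.09870883e-02, -8.15740200e-01, -5.78037601e-01,
         8.59526290e+02],
       [ 0.00000000e+00,  0.00000000e+00,  0.00000000e+00,
         1.00000000e+00]])}
top {'vfov': 42.0017451834274, 'cx': 286.5591756810341, 'cy': 210.896359159365, 'k1': -0.05985401046981382, 'world_from_camera': array([[ 1.80386359e-02, -9.93211986e-01,  1.14911094e-01,
         3.34886328e+02],
       [-9.99701481e-01, -1.98109025e-02, -1.42995310e-02,
        -3.73095979e+01],
       [ 1.64789580e-02, -1.14618846e-01, -9.93272855e-01,
         1.49701796e+03],
       [ 0.00000000e+00,  0.00000000e+00,  0.00000000e+00,
         1.00000000e+00]])}
{'time': 0.1, 'joint_positions': array([ 1.24201944,  0.39910476,  0.04504523,  1.53779017, -0.01871227,
        1.20693516, -0.0507094 ]), 'joint_vel': array([-2.04126449e-04, -1.93690948e-03, -8.71182465e-05, -3.34642978e-03,
        1.24558518e-03, -2.07799257e-04,  7.77272407e-04]), 'joint_torque': array([ 4.36339746e-03, -4.76258397e+01,  1.37043625e+00, -2.54949600e+01,
        1.19875185e-02,  4.95869768e-03, -7.85317667e-06]), 'ee_pos': array([ 147.92850779, -632.32778333,  230.3600398 ]), 'tool_rot': array([[ 9.73696837e-01,  2.27846861e-01, -5.26124143e-04],
       [ 2.27847439e-01, -9.73695294e-01,  1.73780813e-03],
       [-1.16330476e-04, -1.81197431e-03, -9.99998352e-01]]), 'force': array([ 0.34984256, -0.15627586, -0.36705796]), 'wrist_torque': array([-0.07855688, -0.07061662, -0.04991707]), 'grip_force': 0.0, 'width': 85.43729999163816} 18.700000000000003
```

View pics/top0.png

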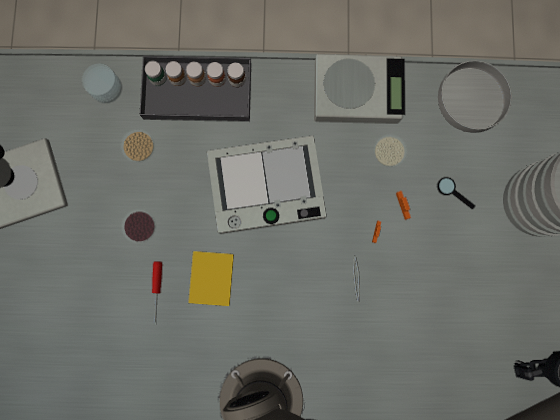

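View pics/side0.png

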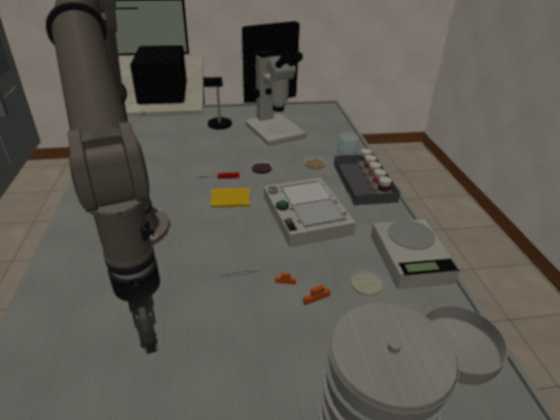

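```bash
cat > h.py <<'E'
import numpy as np, cv2
from plant import telemetry, capture, calibration, env
def K(c): 
    f=210/np.tan(np.radians(c["vfov"]/2)); return np.array([[f,0,c["cx"]],[0,f,c["cy"]],[0,0,1]])
def ray(n,p):
    c=calibration(n); T=np.array(c["world_from_camera"])
    u=cv2.undistortPoints(np.float64(p).reshape(-1,1,2),K(c),np.array([c["k1"],0,0,0]))[:,0]
    d=np.c_[u,np.ones(len(u))]@T[:3,:3].T
    return T[:3,3],d
def onz(n,p,z):
    o,d=ray(n,p); return o+d*((z-o[2])/d[:,2])[:,None]
def proj(n,P):
    c=calibration(n); T=np.linalg.inv(np.array(c["world_from_camera"]))
    return cv2.projectPoints(np.float64(P).reshape(-1,1,3),cv2.Rodrigues(T[:3,:3])[0],T[:3,3],K(c),np.array([c["k1"],0,0,0]))[0][:,0]
def tri(a,b):
    # one pixel in "top", one in "side"
    o1,d1=ray("top",a); o2,d2=ray("side",b); d1=d1[0]/np.linalg.norm(d1);d2=d2[0]/np.linalg.norm(d2)
    A=np.c_[d1,-d2]; t=np.linalg.lstsq(A,o2-o1,rcond=None)[0]
    p,q=o1+t[0]*d1,o2+t[1]*d2
    return (p+q)/2,np.linalg.norm(p-q)
def blobs(im,lo,hi,amin=15):
    m=cv2.inRange(cv2.cvtColor(im,cv2.COLOR_RGB2HSV),np.array(lo),np.array(hi))
    n,l,s,c=cv2.connectedComponentsWithStats(m)
    return m,[(c[i].round(2),s[i].tolist()) for i in range(1,n) if s[i][4]>=amin],l
def crop(im,x,y,w,h,k): return cv2.cvtColor(cv2.resize(im[y:y+h,x:x+w],None,fx=k,fy=k,interpolation=cv2.INTER_CUBIC),cv2.COLOR_RGB2BGR)
E
python3 - <<'E'
from h import *
t=cv2.cvtColor(cv2.imread("pics/top0.png"),cv2.COLOR_BGR2RGB); s=cv2.cvtColor(cv2.imread("pics/side0.png"),cv2.COLOR_BGR2RGB)
a=crop(t,200,128,132,110,6)
b=crop(s,255,170,110,80,5); c=crop(s,265,265,80,50,5)
out=a; cv2.imwrite("pics/c1.png",out)
w=np.zeros((600,800,3),np.uint8); w[:400,:550]=b; w[400:600,:320]=cv2.resize(c,(320,200)); d=crop(t,360,180,60,70,5)[:350,:240]; w[:350,555:795]=d[:, :240]
cv2.imwrite("pics/c2.png",w)
for n,im in(("top",t),("side",s)):
    print(n,"orange",blobs(im,(5,150,100),(12,255,255))[1]); print("green",blobs(im,(50,120,40),(80,255,255))[1])
E
```

```text
top orange [(array([403.22, 204.63]), [396, 191, 15, 29, 199]), (array([376.46, 231.47]), [372, 221, 9, 22, 97])]
green [(array([153.25,  79.06]), [148, 77, 10, 4, 16]), (array([270.43, 215.09]), [266, 210, 10, 11, 94])]
side orange [(array([285.17, 274.04]), [281, 273, 9, 3, 23]), (array([278.35, 277.94]), [276, 277, 6, 3, 17]), (array([292.17, 279.06]), [289, 278, 7, 3, 18]), (array([317.39, 287.89]), [311, 285, 13, 7, 46]), (array([326.13, 290.57]), [323, 289, 7, 4, 23]), (array([307.84, 297.35]), [304, 295, 9, 6, 31])]
green [(array([281.88, 202.94]), [279, 202, 7, 3, 16])]
```

View pics/c1.png

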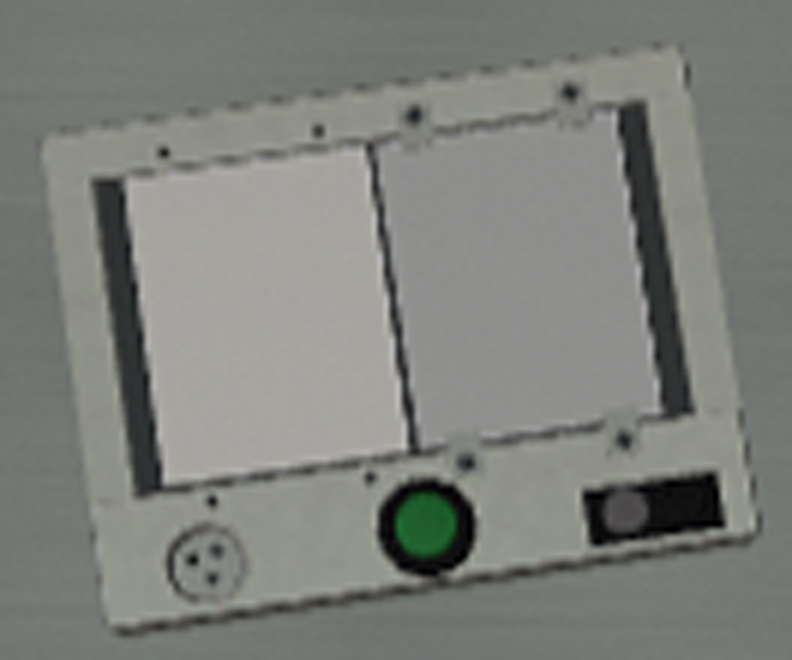

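View pics/c2.png

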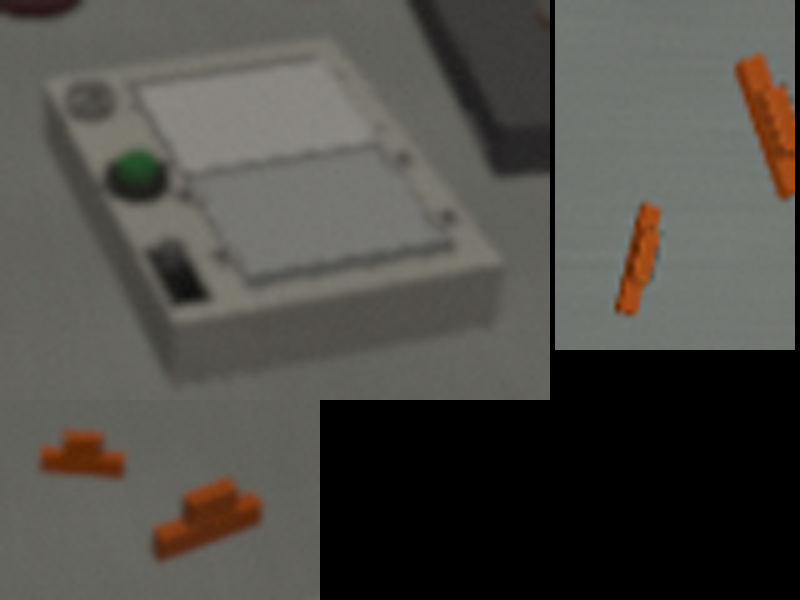

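```bash
cat > m.py <<'E'
from h import *
t=cv2.cvtColor(cv2.imread("pics/top0.png"),cv2.COLOR_BGR2RGB)
g=cv2.cvtColor(t,cv2.COLOR_RGB2GRAY)
px=lambda a:(np.float64(a)+.5)/6-.5+np.array([200,128])
def rigid(B,W):
    b,w=B.mean(0),W.mean(0); z=((B-b)[:,0]+1j*(B-b)[:,1]).conj()@((W-w)[:,0]+1j*(W-w)[:,1]); th=np.angle(z)
    R=np.array([[np.cos(th),-np.sin(th)],[np.sin(th),np.cos(th)]]); return th,R,w-R@b
W=onz("top",px([(42,137),(685,50),(757,535),(115,632)]),60)[:,:2]
Wi=onz("top",px([(93,182),(645,103),(690,415),(137,495)]),60)[:,:2]
B=np.float64([(95,145),(95,-145),(-128,-145),(-128,145)]);Bi=np.float64([(72,125),(72,-125),(-72,-125),(-72,125)])
th,R,o=rigid(np.r_[B,Bi],np.r_[W,Wi]); print("box",th,o); print("res",((W-o)@R-B).round(1).tolist(),((Wi-o)@R-Bi).round(1).tolist())
P=onz("top",px([(125,178),(367,145),(412,453),(165,486)]),64)[:,:2]
print("pane in box",((P-o)@R).round(1).tolist(), "mid",((P-o)@R).mean(0),"world",P.mean(0))
print("button",onz("top",[(270.43,215.09)],82), tri((270.43,215.09),(281.5,202.3)))
print("gap world",R@[0,118]+o)
m,bl,l=blobs(t,(5,150,60),(14,255,255))
for c,s in bl:
    pts=np.argwhere(l==l[int(c[1]),int(c[0])])[:,::-1]; w=onz("top",pts,18)[:,:2]
    d=w-w.mean(0); e,v=np.linalg.eigh(d.T@d); a=v[:,1]; q=d@a
    print("spacer",c,s,w.mean(0),"yaw",np.arctan2(a[1],a[0]),"len",np.ptp(q))
E
python3 m.py
```

```text
box 0.16554622747176748 [589.87001993   0.65251871]
res [[0.1, -0.3], [-1.8, -0.6], [0.3, 1.5], [-1.0, -3.2]] [[-0.5, -0.1], [-0.3, 0.9], [1.4, 2.6], [1.5, -0.8]]
pane in box [[70.4, 110.2], [69.7, 1.7], [-70.1, 1.7], [-68.8, 111.1]] mid [ 0.27998964 56.20374669] world [580.88430358  56.13401506]
button [[486.77496856 -15.93336704  82.        ]] (array([486.44088984, -15.81043121,  78.25026555]), np.float64(1.4709408079764672))
gap world [570.42466832 117.03928042]
spacer [214.47  79.35] [208, 76, 14, 6, 34] [873.51951356 150.40474613] yaw 1.446623259899859 len 37.07139517748756
spacer [173.5   79.28] [169, 78, 10, 3, 18] [871.56048779 265.49238431] yaw 1.4855619087935934 len 25.57697088427675
spacer [403.22 204.63] [396, 191, 15, 29, 199] [ 529.70755407 -378.23642156] yaw -2.8209430881449054 len 77.40912553486754
spacer [376.46 231.51] [372, 221, 9, 22, 103] [ 454.40412662 -304.33119888] yaw 2.8960900384079675 len 59.176466107465615
```

Small orange spacer at top px (377,231), versus the larger decoy at (403,205). The loose pane is the whiter, unclipped left one (243,180), not the clipped grey one (288,174) or the yellow sheet (211,278). Its gap is on the +y side. Now moving to the button.

Request:
send_rows --moves '[{"fingers": 0, "x": 0.65, "y": -0.72}, {"fingers": 0, "x": 0.65, "y": -0.72}, {"fingers": 0, "x": 0.65, "y": -0.72}, {"fingers": 0, "x": 0.65, "y": -0.72}, {"fingers": 0, "x": 0.65, "y": -0.72}, {"fingers": 0, "x": 0.65, "y": -0.72}, {"fingers": 0, "x": 0.65, "y": -0.72}, {"fingers": 0, "x": 0.65, "y": -0.72}]' --force 40

```text
invalid input
```

```bash
cat > go.py <<'E'
# go.py x y z yaw : remaining shift in tool axes (fractions of full scale), az total
import sys; from h import *
s=telemetry.get_state(); R=np.array(s["tool_rot"]); p=np.array(s["ee_pos"]); a=[float(v) for v in sys.argv[1:]]
print("t %.2f"%s["time"],"p",p.round(1),"yaw %.4f"%np.arctan2(R[1,0],R[0,0]),"zaxis",R[:,2].round(3),"F",np.round(s["force"],1),"w %.1f grip %.1f"%(s["width"],s["grip_force"]))
if a:
    print("xyz tool/0.04",(R.T@(np.array(a[:3])-p)/40).round(3),"az", round((np.arctan2(R[1,0],R[0,0])-a[3])/.15,3) if len(a)>3 else "")
E
python3 go.py 487 -16 100 0.1655
```

```text
t 0.10 p [ 147.9 -632.3  230.4] yaw 0.2299 zaxis [-0.001  0.002 -1.   ] F [ 0.3 -0.2 -0.4] w 85.4 grip 0.0
xyz tool/0.04 [ 11.765 -13.066   3.281] az 0.429
```

Request:
send_rows --moves '[{"fingers": 0, "x": 0.65, "y": -0.72, "z": 0, "ax": 0, "ay": 0, "az": 0}, {"fingers": 0, "x": 0.65, "y": -0.72, "z": 0, "ax": 0, "ay": 0, "az": 0}, {"fingers": 0, "x": 0.65, "y": -0.72, "z": 0, "ax": 0, "ay": 0, "az": 0}, {"fingers": 0, "x": 0.65, "y": -0.72, "z": 0, "ax": 0, "ay": 0, "az": 0}, {"fingers": 0, "x": 0.65, "y": -0.72, "z": 0, "ax": 0, "ay": 0, "az": 0}, {"fingers": 0, "x": 0.65, "y": -0.72, "z": 0, "ax": 0, "ay": 0, "az": 0}, {"fingers": 0, "x": 0.65, "y": -0.72, "z": 0, "ax": 0, "ay": 0, "az": 0}, {"fingers": 0, "x": 0.65, "y": -0.72, "z": 0, "ax": 0, "ay": 0, "az": 0}]' --force 40

```text
time: 0.9
ee_pos: [298.5, -359.5, 231.0]
tool_rot: [[0.974, 0.228, -0.0], [0.228, -0.974, 0.0], [-0.0, -0.0, -1.0]]
force: [0.7, -0.4, -0.7]
width: -0.2
grip_force: 0.0
```

```bash
python3 go.py 487 -16 100 0.1655
```

```text
t 0.90 p [ 298.5 -359.5  231. ] yaw 0.2298 zaxis [-0.  0. -1.] F [ 0.7 -0.4 -0.7] w -0.2 grip 0.0
xyz tool/0.04 [ 6.546 -7.288  3.276] az 0.429
```

Request:
send_rows --moves '[{"fingers": 0, "x": 0.65, "y": -0.73, "z": 0.2, "ax": 0, "ay": 0, "az": 0}, {"fingers": 0, "x": 0.65, "y": -0.73, "z": 0.2, "ax": 0, "ay": 0, "az": 0}, {"fingers": 0, "x": 0.65, "y": -0.73, "z": 0.2, "ax": 0, "ay": 0, "az": 0}, {"fingers": 0, "x": 0.65, "y": -0.73, "z": 0.2, "ax": 0, "ay": 0, "az": 0}, {"fingers": 0, "x": 0.65, "y": -0.73, "z": 0.2, "ax": 0, "ay": 0, "az": 0}, {"fingers": 0, "x": 0.65, "y": -0.73, "z": 0.2, "ax": 0, "ay": 0, "az": 0}, {"fingers": 0, "x": 0.65, "y": -0.73, "z": 0.2, "ax": 0, "ay": 0, "az": 0}, {"fingers": 0, "x": 0.65, "y": -0.73, "z": 0.2, "ax": 0, "ay": 0, "az": 0}]'

```text
time: 1.7
ee_pos: [447.7, -85.0, 166.9]
tool_rot: [[0.974, 0.228, -0.0], [0.228, -0.974, -0.0], [-0.0, 0.0, -1.0]]
force: [0.4, -1.2, 0.5]
width: -0.1
grip_force: 0.0
```

```bash
python3 go.py 487 -16 92 0.1655
```

```text
t 1.70 p [447.7 -85.  166.9] yaw 0.2297 zaxis [-0. -0. -1.] F [ 0.4 -1.2  0.5] w -0.1 grip 0.0
xyz tool/0.04 [ 1.35  -1.456  1.871] az 0.428
```

Request:
send_rows --moves '[{"fingers": 0, "x": 0.45, "y": -0.485, "z": 0.3, "ax": 0, "ay": 0, "az": 0}, {"fingers": 0, "x": 0.45, "y": -0.485, "z": 0.3, "ax": 0, "ay": 0, "az": 0}, {"fingers": 0, "x": 0.45, "y": -0.485, "z": 0.3, "ax": 0, "ay": 0, "az": 0.4}, {"fingers": 0, "x": 0, "y": 0, "z": 0.5, "ax": 0, "ay": 0, "az": 0}, {"fingers": 0, "x": 0, "y": 0, "z": 0.35, "ax": 0, "ay": 0, "az": 0}, {"fingers": 0, "x": 0, "y": 0, "z": 0.1, "ax": 0, "ay": 0, "az": 0}, {"fingers": 0, "x": 0, "y": 0, "z": 0, "ax": 0, "ay": 0, "az": 0}, {"fingers": 0, "x": 0, "y": 0, "z": 0, "ax": 0, "ay": 0, "az": 0}]'

```text
time: 2.5
ee_pos: [487.0, -18.0, 93.8]
tool_rot: [[0.986, 0.168, 0.001], [0.168, -0.986, -0.0], [0.001, 0.001, -1.0]]
force: [0.0, 0.1, 1.0]
width: 0.2
grip_force: 0.0
```

```bash
python3 go.py 487 -16 75 0.1655; python3 - <<'E'
from h import *
t=capture("top"); s=capture("side")
p=telemetry.get_state()["ee_pos"]; print(proj("top",p),proj("side",p))
a=crop(t,230,170,80,80,5);b=crop(s,245,165,80,80,5); cv2.imwrite("pics/press.png",np.hstack([a[:,:400],b]))
E
```

```text
t 2.50 p [487.  -18.   93.8] yaw 0.1687 zaxis [ 0.001 -0.    -1.   ] F [0.  0.1 1. ] w 0.2 grip 0.0
xyz tool/0.04 [ 0.007 -0.051  0.47 ] az 0.021
[[271.11953149 214.38895214]] [[282.20986822 198.60902838]]
```

View pics/press.png

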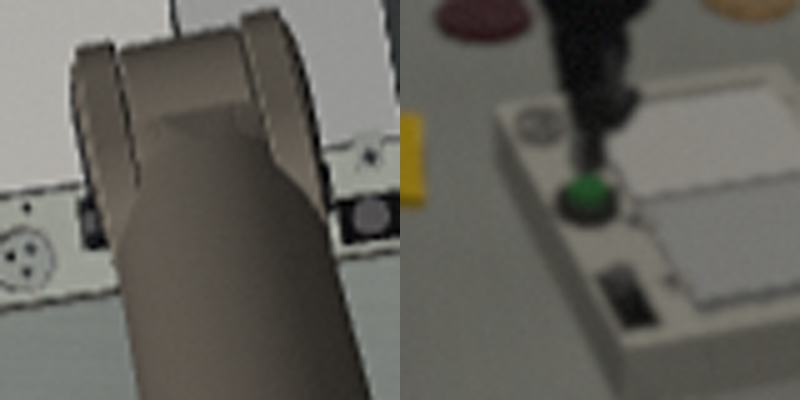

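Fingertip is over the button, at side px (283,198). Pressing.

Request:
send_rows --moves '[{"fingers": 0, "x": 0, "y": -0.04, "z": 0.2, "ax": 0, "ay": 0, "az": 0}, {"fingers": 0, "x": 0, "y": 0, "z": 0.1, "ax": 0, "ay": 0, "az": 0}, {"fingers": 0, "x": 0, "y": 0, "z": 0.05, "ax": 0, "ay": 0, "az": 0}, {"fingers": 0, "x": 0, "y": 0, "z": 0.05, "ax": 0, "ay": 0, "az": 0}, {"fingers": 0, "x": 0, "y": 0, "z": 0.05, "ax": 0, "ay": 0, "az": 0}, {"fingers": 0, "x": 0, "y": 0, "z": 0.02, "ax": 0, "ay": 0, "az": 0}, {"fingers": 0, "x": 0, "y": 0, "z": 0, "ax": 0, "ay": 0, "az": 0}, {"fingers": 0, "x": 0, "y": 0, "z": 0, "ax": 0, "ay": 0, "az": 0}]'

```text
time: 3.4
ee_pos: [486.6, -15.7, 75.9]
tool_rot: [[0.986, 0.169, -0.0], [0.169, -0.986, -0.001], [-0.0, 0.001, -1.0]]
force: [-4.1, 0.6, 14.6]
width: 0.1
grip_force: 7.5
```

Request:
send_rows --moves '[{"fingers": 0, "x": 0, "y": 0, "z": -0.2, "ax": 0, "ay": 0, "az": 0}, {"fingers": 0, "x": 0, "y": 0, "z": -0.5, "ax": 0, "ay": 0, "az": 0}, {"fingers": 0, "x": 0, "y": 0, "z": -0.8, "ax": 0, "ay": 0, "az": 0}, {"fingers": 0.5, "x": -0.25, "y": 0.87, "z": 0, "ax": 0, "ay": 0, "az": 0}, {"fingers": 0.5, "x": -0.25, "y": 0.87, "z": 0, "ax": 0, "ay": 0, "az": 0}, {"fingers": 0.5, "x": -0.25, "y": 0.87, "z": 0, "ax": 0, "ay": 0, "az": 0}, {"fingers": 0.5, "x": -0.25, "y": 0.87, "z": 0, "ax": 0, "ay": 0, "az": 0}, {"fingers": 0.5, "x": -0.25, "y": 0.87, "z": 0, "ax": 0, "ay": 0, "az": 0}]'

```text
time: 4.2
ee_pos: [466.1, -197.2, 134.3]
tool_rot: [[0.986, 0.169, -0.0], [0.169, -0.986, -0.0], [-0.0, 0.0, -1.0]]
force: [0.6, 0.2, -0.4]
width: 42.3
grip_force: 0.0
```

Request:
send_rows --moves '[{"fingers": 0.5, "x": -0.25, "y": 0.87, "z": 0, "ax": 0, "ay": 0, "az": 0}, {"fingers": 0.5, "x": -0.25, "y": 0.87, "z": 0, "ax": 0, "ay": 0, "az": 0}, {"fingers": 0.5, "x": -0.25, "y": 0.87, "z": 0, "ax": 0, "ay": 0, "az": 0}, {"fingers": 0.5, "x": 0, "y": 0, "z": 0.3, "ax": 0, "ay": 0, "az": 0.9}, {"fingers": 0.5, "x": 0, "y": 0, "z": 0.3, "ax": 0, "ay": 0, "az": 0.9}, {"fingers": 0.5, "x": 0, "y": 0, "z": 0.3, "ax": 0, "ay": 0, "az": 0.94}, {"fingers": 0.5, "x": 0, "y": 0, "z": 0, "ax": 0, "ay": 0, "az": 0}, {"fingers": 0.5, "x": 0, "y": 0, "z": 0, "ax": 0, "ay": 0, "az": 0}]'

```text
time: 5.0
ee_pos: [454.6, -303.5, 98.3]
tool_rot: [[0.972, -0.236, -0.001], [-0.236, -0.972, 0.0], [-0.001, -0.0, -1.0]]
force: [-0.0, -0.6, 0.5]
width: 42.7
grip_force: 0.0
```

```bash
python3 go.py 454 -304 65 -0.2455; python3 - <<'E'
from h import *
t=capture("top"); s=capture("side")
p=telemetry.get_state()["ee_pos"]; print(proj("top",p),proj("side",p))
a=crop(t,335,180,80,80,5);b=crop(s,245,235,80,80,5); cv2.imwrite("pics/grip.png",np.hstack([a,b]))
_,bl,l=blobs(s,(3,120,60),(16,255,255)); print(bl)
print(proj("side",[454.4,-304.3,36]),proj("top",[454.4,-304.3,36]))
E
```

```text
t 5.00 p [ 454.6 -303.5   98.3] yaw -0.2379 zaxis [-0.001  0.    -1.   ] F [-0.  -0.6  0.5] w 42.7 grip 0.0
xyz tool/0.04 [-0.011  0.015  0.834] az 0.051
[[381.92230009 228.77228754]] [[286.08760369 256.31393323]]
[(array([393.54, 137.6 ]), [364, 133, 60, 10, 448]), (array([ 57.46, 152.84]), [29, 147, 56, 12, 450]), (array([370.47, 172.12]), [369, 170, 4, 5, 17]), (array([375.09, 179.61]), [373, 177, 5, 6, 23]), (array([285.2 , 278.57]), [275, 273, 21, 11, 168]), (array([316.57, 294.04]), [304, 285, 26, 20, 293])]
[[285.10569402 273.41003261]] [[377.64842211 230.9914633 ]]
```

View pics/grip.png

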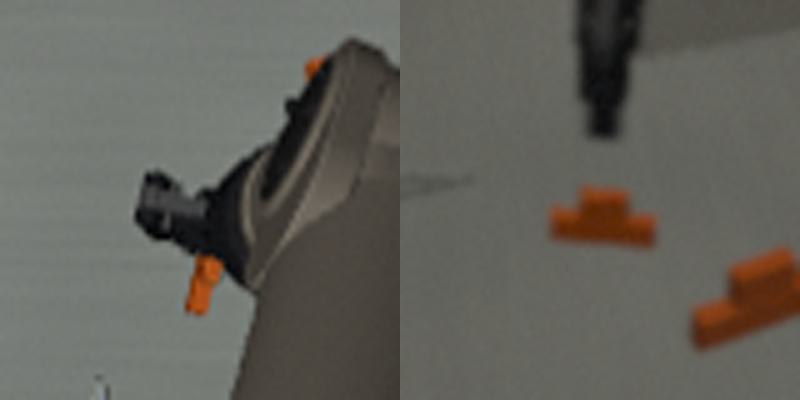

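Spacer tab top is at side px (285,273), as predicted, so the gripper is centred over it. Descending and gripping.

Request:
send_rows --moves '[{"fingers": 0.5, "x": 0, "y": 0, "z": 0.6, "ax": 0, "ay": 0, "az": 0.05}, {"fingers": 0.5, "x": 0, "y": 0.01, "z": 0.6, "ax": 0, "ay": 0, "az": 0}, {"fingers": 0.5, "x": 0, "y": 0, "z": 0.5, "ax": 0, "ay": 0, "az": 0}, {"fingers": 0.5, "x": 0, "y": 0, "z": 0.26, "ax": 0, "ay": 0, "az": 0}, {"fingers": 0.5, "x": 0, "y": 0, "z": 0, "ax": 0, "ay": 0, "az": 0}, {"fingers": 0, "x": 0, "y": 0, "z": 0, "ax": 0, "ay": 0, "az": 0}, {"fingers": 0, "x": 0, "y": 0, "z": 0, "ax": 0, "ay": 0, "az": 0}, {"fingers": 0, "x": 0, "y": 0, "z": 0, "ax": 0, "ay": 0, "az": 0}]' --force 40

```text
time: 5.9
ee_pos: [455.7, -304.8, 21.4]
tool_rot: [[0.969, -0.246, 0.002], [-0.246, -0.969, -0.002], [0.003, 0.001, -1.0]]
force: [-0.3, 0.3, 3.2]
width: 9.0
grip_force: 41.9
```

```bash
python3 go.py 454 -304 20 -0.2455
```

```text
t 5.90 p [ 455.7 -304.8   21.4] yaw -0.2486 zaxis [ 0.002 -0.002 -1.   ] F [-0.3  0.3  3.2] w 9.0 grip 41.9
xyz tool/0.04 [-0.045 -0.009  0.036] az -0.02
```

Request:
send_rows --moves '[{"fingers": 0, "x": 0, "y": 0, "z": -0.5, "ax": 0, "ay": 0, "az": 0}, {"fingers": 0, "x": 0, "y": 0, "z": -0.8, "ax": 0, "ay": 0, "az": -0.92}, {"fingers": 0, "x": 0, "y": 0, "z": -0.8, "ax": 0, "ay": 0, "az": -0.92}, {"fingers": 0, "x": 0, "y": 0, "z": -0.8, "ax": 0, "ay": 0, "az": -0.92}, {"fingers": 0, "x": 0.38, "y": -0.827, "z": 0, "ax": 0, "ay": 0, "az": 0}, {"fingers": 0, "x": 0.38, "y": -0.827, "z": 0, "ax": 0, "ay": 0, "az": 0}, {"fingers": 0, "x": 0.38, "y": -0.827, "z": 0, "ax": 0, "ay": 0, "az": 0}, {"fingers": 0, "x": 0.38, "y": -0.827, "z": 0, "ax": 0, "ay": 0, "az": 0}]'

```text
time: 6.7
ee_pos: [493.1, -162.5, 136.9]
tool_rot: [[0.986, 0.164, 0.001], [0.164, -0.986, -0.001], [0.001, 0.001, -1.0]]
force: [1.0, -0.1, -0.5]
width: 9.0
grip_force: 41.4
```

Request:
send_rows --moves '[{"fingers": 0, "x": 0.38, "y": -0.827, "z": 0, "ax": 0, "ay": 0, "az": 0}, {"fingers": 0, "x": 0.38, "y": -0.827, "z": 0, "ax": 0, "ay": 0, "az": 0}, {"fingers": 0, "x": 0.38, "y": -0.827, "z": 0, "ax": 0, "ay": 0, "az": 0}, {"fingers": 0, "x": 0.38, "y": -0.827, "z": 0, "ax": 0, "ay": 0, "az": 0}, {"fingers": 0, "x": 0.38, "y": -0.827, "z": 0, "ax": 0, "ay": 0, "az": 0}, {"fingers": 0, "x": 0.38, "y": -0.827, "z": 0, "ax": 0, "ay": 0, "az": 0}, {"fingers": 0, "x": 0, "y": 0, "z": 0, "ax": 0, "ay": 0, "az": 0}, {"fingers": 0, "x": 0, "y": 0, "z": 0, "ax": 0, "ay": 0, "az": 0}]'

```text
time: 7.5
ee_pos: [550.1, 48.1, 136.5]
tool_rot: [[0.986, 0.167, 0.001], [0.167, -0.986, -0.0], [0.0, 0.0, -1.0]]
force: [-0.8, -0.5, -0.2]
width: 8.9
grip_force: 41.4
```

```bash
python3 go.py 570.4 117 90 0.1655
```

```text
t 7.50 p [550.1  48.1 136.5] yaw 0.1678 zaxis [ 0.001 -0.    -1.   ] F [-0.8 -0.5 -0.2] w 8.9 grip 41.4
xyz tool/0.04 [ 0.787 -1.614  1.161] az 0.015
```

Request:
send_rows --moves '[{"fingers": 0, "x": 0.4, "y": -0.8, "z": 0, "ax": 0, "ay": 0, "az": 0}, {"fingers": 0, "x": 0.387, "y": -0.814, "z": 0, "ax": 0, "ay": 0, "az": 0.015}, {"fingers": 0, "x": 0, "y": 0, "z": 0.5, "ax": 0, "ay": 0, "az": 0}, {"fingers": 0, "x": 0, "y": 0, "z": 0.4, "ax": 0, "ay": 0, "az": 0}, {"fingers": 0, "x": 0, "y": 0, "z": 0.16, "ax": 0, "ay": 0, "az": 0}, {"fingers": 0, "x": 0, "y": 0, "z": 0, "ax": 0, "ay": 0, "az": 0}, {"fingers": 0, "x": 0, "y": 0, "z": 0, "ax": 0, "ay": 0, "az": 0}, {"fingers": 0, "x": 0, "y": 0, "z": 0, "ax": 0, "ay": 0, "az": 0}]'

```text
time: 8.3
ee_pos: [571.1, 115.5, 94.5]
tool_rot: [[0.987, 0.161, 0.001], [0.161, -0.987, -0.0], [0.001, 0.0, -1.0]]
force: [-0.3, 0.4, -0.8]
width: 8.8
grip_force: 41.4
```

```bash
python3 go.py 570.4 117 90 0.1655; python3 - <<'E'
from h import *
t=capture("top"); s=capture("side")
cv2.imwrite("pics/t_gap.png",cv2.cvtColor(t,cv2.COLOR_RGB2BGR));cv2.imwrite("pics/s_gap.png",cv2.cvtColor(s,cv2.COLOR_RGB2BGR))
a=crop(t,195,135,100,100,4);b=crop(s,255,165,66,60,6)
w=np.zeros((600,800,3),np.uint8); w[:400,:400]=a; w[:360,400:796]=b; cv2.imwrite("pics/gap.png",w[:400])
p=telemetry.get_state()["ee_pos"]; print(proj("top",p),proj("side",p))
E
```

```text
t 8.30 p [571.1 115.5  94.5] yaw 0.1620 zaxis [ 0.001 -0.    -1.   ] F [-0.3  0.4 -0.8] w 8.8 grip 41.4
xyz tool/0.04 [-0.012 -0.041  0.111] az -0.023
[[220.30746392 181.3061085 ]] [[299.95925732 176.28699451]]
```

View pics/gap.png

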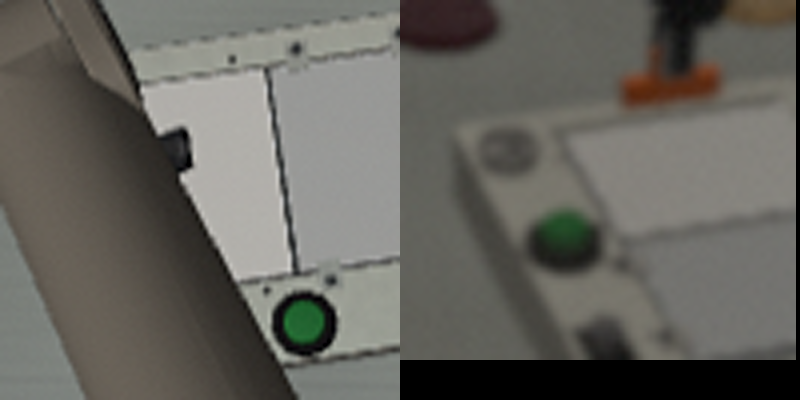

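The top view is blocked by the arm. The side view shows the orange blade at about (299,179), just beyond the pane's far edge. I'll take edge profiles in both views for the exact gap y.

```bash
python3 - <<'E'
from h import *
th=.1655; R=np.array([[np.cos(th),-np.sin(th)],[np.sin(th),np.cos(th)]]); o=np.array([589.87,.65])
for n in("top","side"):
    g=cv2.cvtColor(cv2.imread(f"pics/{n}0.png"),cv2.COLOR_BGR2GRAY)
    for xs in((-60,0),(0,60)):
        ys=np.arange(103,132,1.); X,Y=np.meshgrid(np.linspace(*xs,60),ys)
        W=np.c_[(np.c_[X.ravel(),Y.ravel()]@R.T+o),np.full(X.size,60.)]
        p=proj(n,W).astype(np.float32).reshape(*X.shape,2)
        v=cv2.remap(g,p[...,0],p[...,1],cv2.INTER_LINEAR).mean(1)
        print(n,xs,dict(zip(ys.astype(int).tolist(),v.round().astype(int).tolist())))
P=[];F=[]
for i in range(6):
    s=capture("side"); st=telemetry.get_state(); P.append(st["ee_pos"]); 
p=np.mean(P,0); print("ee",p,np.std(P,0)); Rt=np.array(st["tool_rot"])
m,bl,l=blobs(s,(3,120,50),(18,255,255)); 
i=[k for k in range(1,l.max()+1) if 285<np.argwhere(l==k)[:,1].mean()<315 and 165<np.argwhere(l==k)[:,0].mean()<190 and (l==k).sum()>20]; mm=np.isin(l,i)
cols=[c for c in range(560) if mm[:,c].any()]; print("cols",cols[0],cols[-1])
q=np.array([(c,np.where(mm[:,c])[0].max()+.5) for c in cols[2:-2]],float)
for z in(72,73,74): 
    w=onz("side",q,z); print(z,"foot near edge, tool frame",((w-p)@Rt)[:,:2].mean(0).round(2), "x ends",((onz("side",[q[0]-[2.5,0],q[-1]+[2.5,0]],z)-p)@Rt)[:,0].round(1))
print("tcp in box frame",(p[:2]-o)@R)
E
```

```text
top (-60, 0) {103: 164, 104: 165, 105: 165, 106: 165, 107: 166, 108: 166, 109: 165, 110: 161, 111: 143, 112: 110, 113: 74, 114: 53, 115: 47, 116: 48, 117: 50, 118: 50, 119: 50, 120: 50, 121: 50, 122: 52, 123: 58, 124: 71, 125: 92, 126: 117, 127: 136, 128: 144, 129: 145, 130: 144, 131: 143}
top (0, 60) {103: 164, 104: 164, 105: 164, 106: 164, 107: 165, 108: 165, 109: 163, 110: 156, 111: 136, 112: 103, 113: 69, 114: 50, 115: 46, 116: 48, 117: 49, 118: 50, 119: 49, 120: 49, 121: 49, 122: 52, 123: 58, 124: 70, 125: 90, 126: 113, 127: 132, 128: 142, 129: 145, 130: 144, 131: 143}
side (-60, 0) {103: 134, 104: 134, 105: 133, 106: 133, 107: 133, 108: 132, 109: 131, 110: 129, 111: 128, 112: 126, 113: 124, 114: 122, 115: 120, 116: 118, 117: 115, 118: 113, 119: 111, 120: 109, 121: 107, 122: 106, 123: 106, 124: 106, 125: 106, 126: 107, 127: 107, 128: 108, 129: 109, 130: 111, 131: 112}
side (0, 60) {103: 133, 104: 133, 105: 133, 106: 132, 107: 132, 108: 131, 109: 130, 110: 129, 111: 127, 112: 126, 113: 124, 114: 122, 115: 119, 116: 117, 117: 115, 118: 112, 119: 110, 120: 109, 121: 107, 122: 106, 123: 106, 124: 105, 125: 105, 126: 106, 127: 107, 128: 108, 129: 109, 130: 110, 131: 112}
ee [570.72465579 116.0508058   94.05840012] [0.1396458  0.05730636 0.18980216]
cols 292 307
72 foot near edge, tool frame [ 0.95 -3.11] x ends [-27.6  30.4]
73 foot near edge, tool frame [ 0.35 -1.58] x ends [-28.1  29.7]
74 foot near edge, tool frame [-0.25 -0.05] x ends [-28.7  29.1]
tcp in box frame [  0.12802146 116.97809109]
```

Request:
send_rows --moves '[{"fingers": 0, "x": 0, "y": -0.035, "z": 0.1, "ax": 0, "ay": 0, "az": -0.02}, {"fingers": 0, "x": 0, "y": 0, "z": 0.08, "ax": 0, "ay": 0, "az": 0}, {"fingers": 0, "x": 0, "y": 0, "z": 0.04, "ax": 0, "ay": 0, "az": 0}, {"fingers": 0, "x": 0, "y": 0, "z": 0.03, "ax": 0, "ay": 0, "az": 0}, {"fingers": 0, "x": 0, "y": 0, "z": 0.03, "ax": 0, "ay": 0, "az": 0}, {"fingers": 0, "x": 0, "y": 0, "z": 0.03, "ax": 0, "ay": 0, "az": 0}, {"fingers": 0, "x": 0, "y": 0, "z": 0, "ax": 0, "ay": 0, "az": 0}, {"fingers": 0, "x": 0, "y": 0, "z": 0, "ax": 0, "ay": 0, "az": 0}]'

```text
time: 9.5
ee_pos: [570.3, 117.4, 81.3]
tool_rot: [[0.986, 0.165, 0.0], [0.165, -0.986, -0.0], [0.0, 0.0, -1.0]]
force: [0.4, -0.4, -1.0]
width: 8.5
grip_force: 41.4
```

```bash
python3 go.py 569 117.5 80 0.1655; python3 - <<'E'
from plant import telemetry; s=telemetry.get_state(); print(s["wrist_torque"])
E
```

```text
t 9.50 p [570.3 117.4  81.3] yaw 0.1661 zaxis [ 0. -0. -1.] F [ 0.4 -0.4 -1. ] w 8.5 grip 41.4
xyz tool/0.04 [-0.032 -0.008  0.032] az 0.004
[-0.02486081  0.00299392  0.01340802]
```

Request:
send_rows --moves '[{"fingers": 0, "x": 0, "y": 0, "z": 0.03, "ax": 0, "ay": 0, "az": 0}, {"fingers": 0, "x": 0, "y": 0, "z": 0.03, "ax": 0, "ay": 0, "az": 0}, {"fingers": 0, "x": 0, "y": 0, "z": 0.02, "ax": 0, "ay": 0, "az": 0}, {"fingers": 0, "x": 0, "y": 0, "z": 0.02, "ax": 0, "ay": 0, "az": 0}, {"fingers": 0, "x": 0, "y": 0, "z": 0.02, "ax": 0, "ay": 0, "az": 0}, {"fingers": 0, "x": 0, "y": 0, "z": 0, "ax": 0, "ay": 0, "az": 0}, {"fingers": 0, "x": 0, "y": 0, "z": 0, "ax": 0, "ay": 0, "az": 0}, {"fingers": 0, "x": 0, "y": 0, "z": 0, "ax": 0, "ay": 0, "az": 0}]'

```text
time: 10.3
ee_pos: [570.3, 117.4, 76.5]
tool_rot: [[0.986, 0.165, 0.0], [0.165, -0.986, -0.0], [0.0, 0.0, -1.0]]
force: [0.2, 0.1, -0.4]
width: 8.9
grip_force: 41.4
```

```bash
python3 go.py 569 117.5 71 0.1655; python3 - <<'E'
from plant import telemetry; s=telemetry.get_state(); print(s["wrist_torque"])
E
```

```text
t 10.30 p [570.3 117.4  76.5] yaw 0.1661 zaxis [ 0. -0. -1.] F [ 0.2  0.1 -0.4] w 8.9 grip 41.4
xyz tool/0.04 [-0.032 -0.007  0.138] az 0.004
[ 0.02766289 -0.00069423 -0.06030879]
```

Request:
send_rows --moves '[{"fingers": 0, "x": 0, "y": 0, "z": 0.03, "ax": 0, "ay": 0, "az": 0}, {"fingers": 0, "x": 0, "y": 0, "z": 0.03, "ax": 0, "ay": 0, "az": 0}, {"fingers": 0, "x": 0, "y": 0, "z": 0.03, "ax": 0, "ay": 0, "az": 0}, {"fingers": 0, "x": 0, "y": 0, "z": 0.03, "ax": 0, "ay": 0, "az": 0}, {"fingers": 0, "x": 0, "y": 0, "z": 0.02, "ax": 0, "ay": 0, "az": 0}, {"fingers": 0, "x": 0, "y": 0, "z": 0.02, "ax": 0, "ay": 0, "az": 0}, {"fingers": 0, "x": 0, "y": 0, "z": 0, "ax": 0, "ay": 0, "az": 0}, {"fingers": 0, "x": 0, "y": 0, "z": 0, "ax": 0, "ay": 0, "az": 0}]'

```text
time: 11.1
ee_pos: [570.3, 117.4, 70.1]
tool_rot: [[0.986, 0.165, 0.0], [0.165, -0.986, -0.0], [-0.0, 0.0, -1.0]]
force: [-0.1, -1.3, -0.5]
width: 9.1
grip_force: 41.4
```

Another 1.2 mm to feel the ledge.

Request:
send_rows --moves '[{"fingers": 0, "x": 0, "y": 0, "z": 0.015, "ax": 0, "ay": 0, "az": 0}, {"fingers": 0, "x": 0, "y": 0, "z": 0.015, "ax": 0, "ay": 0, "az": 0}, {"fingers": 0, "x": 0, "y": 0, "z": 0, "ax": 0, "ay": 0, "az": 0}, {"fingers": 0, "x": 0, "y": 0, "z": 0, "ax": 0, "ay": 0, "az": 0}, {"fingers": 0, "x": 0, "y": 0, "z": 0, "ax": 0, "ay": 0, "az": 0}, {"fingers": 0, "x": 0, "y": 0, "z": 0, "ax": 0, "ay": 0, "az": 0}, {"fingers": 0, "x": 0, "y": 0, "z": 0, "ax": 0, "ay": 0, "az": 0}, {"fingers": 0, "x": 0, "y": 0, "z": 0, "ax": 0, "ay": 0, "az": 0}]'

```text
time: 11.9
ee_pos: [570.4, 117.5, 69.5]
tool_rot: [[0.986, 0.165, 0.0], [0.165, -0.986, -0.0], [0.0, 0.0, -1.0]]
force: [-2.1, -0.6, 5.4]
width: 8.7
grip_force: 42.1
```

Seated on the ledge (TCP dropped 11.9 mm below frame contact level, 5 N). Releasing and lifting.

Request:
send_rows --moves '[{"fingers": 0, "x": 0, "y": 0, "z": -0.01, "ax": 0, "ay": 0, "az": 0}, {"fingers": 0.35, "x": 0, "y": 0, "z": 0, "ax": 0, "ay": 0, "az": 0}, {"fingers": 0.35, "x": 0, "y": 0, "z": 0, "ax": 0, "ay": 0, "az": 0}, {"fingers": 0.35, "x": 0, "y": 0, "z": 0, "ax": 0, "ay": 0, "az": 0}, {"fingers": 0.35, "x": 0, "y": 0, "z": -0.3, "ax": 0, "ay": 0, "az": 0}, {"fingers": 0.35, "x": 0, "y": 0, "z": -0.6, "ax": 0, "ay": 0, "az": 0}, {"fingers": 0.35, "x": 0, "y": 0, "z": -0.7, "ax": 0, "ay": 0, "az": 0}, {"fingers": 0.35, "x": 0, "y": 0, "z": 0, "ax": 0, "ay": 0, "az": 0}]'

```text
time: 12.7
ee_pos: [573.4, 118.6, 138.1]
tool_rot: [[0.986, 0.165, 0.008], [0.165, -0.986, 0.002], [0.009, -0.0, -1.0]]
force: [1.4, 0.9, 0.7]
width: 29.9
grip_force: 0.0
```

```bash
python3 go.py 580.5 57.5 90 0.1655
```

```text
t 12.70 p [573.4 118.6 138.1] yaw 0.1661 zaxis [ 0.008  0.002 -1.   ] F [1.4 0.9 0.7] w 29.9 grip 0.0
xyz tool/0.04 [-0.088  1.537  1.2  ] az 0.004
```

Request:
send_rows --moves '[{"fingers": 0, "x": -0.036, "y": 0.78, "z": 0, "ax": 0, "ay": 0, "az": 0}, {"fingers": 0, "x": -0.036, "y": 0.785, "z": 0, "ax": 0, "ay": 0, "az": 0}, {"fingers": 0, "x": 0, "y": 0, "z": 0.5, "ax": 0, "ay": 0, "az": 0}, {"fingers": 0, "x": 0, "y": 0, "z": 0.6, "ax": 0, "ay": 0, "az": 0}, {"fingers": 0, "x": 0, "y": 0, "z": 0.3, "ax": 0, "ay": 0, "az": 0}, {"fingers": 0, "x": 0, "y": 0, "z": 0, "ax": 0, "ay": 0, "az": 0}, {"fingers": 0, "x": 0, "y": 0, "z": 0, "ax": 0, "ay": 0, "az": 0}, {"fingers": 0, "x": 0, "y": 0, "z": 0, "ax": 0, "ay": 0, "az": 0}]'

```text
time: 13.5
ee_pos: [578.7, 55.8, 78.5]
tool_rot: [[0.986, 0.166, 0.002], [0.166, -0.986, 0.0], [0.002, 0.0, -1.0]]
force: [0.9, -0.2, 0.3]
width: 0.0
grip_force: 0.0
```

```bash
python3 go.py 580.9 56.4 62 0.1655; python3 - <<'E'
from h import *
t=capture("top"); s=capture("side")
a=crop(t,195,130,100,100,4);b=crop(s,255,165,80,80,5); cv2.imwrite("pics/pane.png",np.hstack([a,b]))
E
```

```text
t 13.50 p [578.7  55.8  78.5] yaw 0.1666 zaxis [ 0.002  0.    -1.   ] F [ 0.9 -0.2  0.3] w 0.0 grip 0.0
xyz tool/0.04 [ 0.055 -0.006  0.412] az 0.007
```

View pics/pane.png

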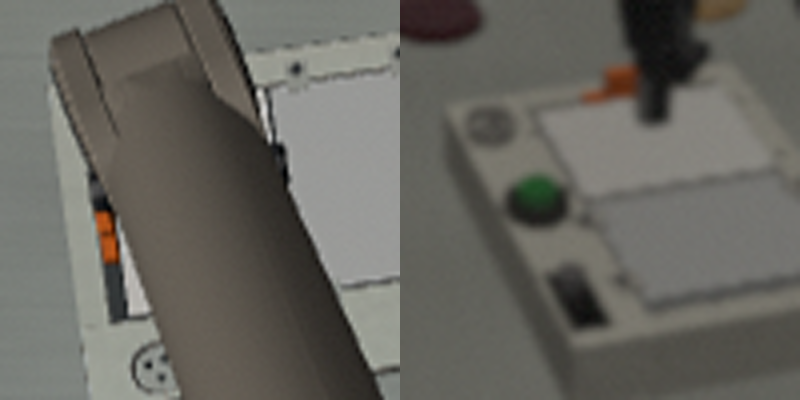

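Spacer stands in the gap (top px ≈(221,189), side (378/…≈(379,181)). The tip is over the middle of the loose pane. Pressing.

Request:
send_rows --moves '[{"fingers": 0, "x": 0.05, "y": 0, "z": 0.1, "ax": 0, "ay": 0, "az": 0}, {"fingers": 0, "x": 0, "y": 0, "z": 0.1, "ax": 0, "ay": 0, "az": 0}, {"fingers": 0, "x": 0, "y": 0, "z": 0.1, "ax": 0, "ay": 0, "az": 0}, {"fingers": 0, "x": 0, "y": 0, "z": 0.05, "ax": 0, "ay": 0, "az": 0}, {"fingers": 0, "x": 0, "y": 0, "z": 0.05, "ax": 0, "ay": 0, "az": 0}, {"fingers": 0, "x": 0, "y": 0, "z": 0.04, "ax": 0, "ay": 0, "az": 0}, {"fingers": 0, "x": 0, "y": 0, "z": 0, "ax": 0, "ay": 0, "az": 0}, {"fingers": 0, "x": 0, "y": 0, "z": 0, "ax": 0, "ay": 0, "az": 0}]'

```text
time: 14.4
ee_pos: [579.5, 55.5, 60.5]
tool_rot: [[0.986, 0.165, -0.001], [0.165, -0.986, -0.001], [-0.001, 0.001, -1.0]]
force: [-3.8, -0.1, 8.3]
width: 0.1
grip_force: 3.9
```

```bash
python3 go.py 580.9 56.4 60 0.1655; python3 -c "
from plant import telemetry;print(telemetry.get_state()['wrist_torque'])"
```

```text
t 14.40 p [579.5  55.5  60.5] yaw 0.1660 zaxis [-0.001 -0.001 -1.   ] F [-3.8 -0.1  8.3] w 0.1 grip 3.9
xyz tool/0.04 [ 0.038 -0.017  0.012] az 0.003
[-0.18232126  0.6369702  -0.0514051 ]
```

Request:
send_rows --moves '[{"fingers": 0, "x": 0, "y": 0, "z": 0.02, "ax": 0, "ay": 0, "az": 0}, {"fingers": 0, "x": 0, "y": 0, "z": 0.02, "ax": 0, "ay": 0, "az": 0}, {"fingers": 0, "x": 0, "y": 0, "z": 0.01, "ax": 0, "ay": 0, "az": 0}, {"fingers": 0, "x": 0, "y": 0, "z": 0, "ax": 0, "ay": 0, "az": 0}, {"fingers": 0, "x": 0, "y": 0, "z": 0, "ax": 0, "ay": 0, "az": 0}, {"fingers": 0, "x": 0, "y": 0, "z": 0, "ax": 0, "ay": 0, "az": 0}, {"fingers": 0, "x": 0, "y": 0, "z": 0, "ax": 0, "ay": 0, "az": 0}, {"fingers": 0, "x": 0, "y": 0, "z": 0, "ax": 0, "ay": 0, "az": 0}]'

```text
time: 15.2
ee_pos: [579.5, 55.5, 60.0]
tool_rot: [[0.986, 0.165, -0.001], [0.165, -0.986, -0.002], [-0.001, 0.001, -1.0]]
force: [-7.0, -2.0, 17.7]
width: 0.0
grip_force: 8.8
```

```bash
python3 go.py 580.9 56.4 60 0.1655; python3 -c "
from plant import telemetry;print(telemetry.get_state()['wrist_torque'])"
```

```text
t 15.20 p [579.5  55.5  60. ] yaw 0.1659 zaxis [-0.001 -0.002 -1.   ] F [-7.  -2.  17.7] w 0.0 grip 8.8
xyz tool/0.04 [ 0.037 -0.016  0.001] az 0.003
[-0.25342149  1.43754702 -0.01522509]
```

Request:
send_rows --moves '[{"fingers": 0, "x": -0.015, "y": 0, "z": 0.01, "ax": 0, "ay": 0, "az": 0}, {"fingers": 0, "x": -0.015, "y": 0, "z": 0.01, "ax": 0, "ay": 0, "az": 0}, {"fingers": 0, "x": 0, "y": 0, "z": 0, "ax": 0, "ay": 0, "az": 0}, {"fingers": 0, "x": 0, "y": 0, "z": 0, "ax": 0, "ay": 0, "az": 0}, {"fingers": 0, "x": 0, "y": 0, "z": 0, "ax": 0, "ay": 0, "az": 0}, {"fingers": 0, "x": 0, "y": 0, "z": 0, "ax": 0, "ay": 0, "az": 0}, {"fingers": 0, "x": 0, "y": 0, "z": 0, "ax": 0, "ay": 0, "az": 0}, {"fingers": 0, "x": 0, "y": 0, "z": 0, "ax": 0, "ay": 0, "az": 0}]'

```text
time: 16.0
ee_pos: [579.5, 55.5, 60.0]
tool_rot: [[0.986, 0.165, 0.002], [0.165, -0.986, -0.001], [0.002, 0.001, -1.0]]
force: [-6.2, -1.8, 19.3]
width: 0.2
grip_force: 9.9
```

```bash
python3 go.py 580.9 56.4 60 0.1655; python3 - <<'E'
from h import *
t=capture("top"); s=capture("side")
a=crop(t,195,130,80,100,5);b=crop(s,255,165,80,80,5); w=np.zeros((500,800,3),np.uint8); w[:,:400]=a; w[:400,400:]=b; cv2.imwrite("pics/final.png",w)
E
```

```text
t 16.00 p [579.5  55.5  60. ] yaw 0.1658 zaxis [ 0.002 -0.001 -1.   ] F [-6.2 -1.8 19.3] w 0.2 grip 9.9
xyz tool/0.04 [ 0.037 -0.017  0.001] az 0.002
```

View pics/final.png

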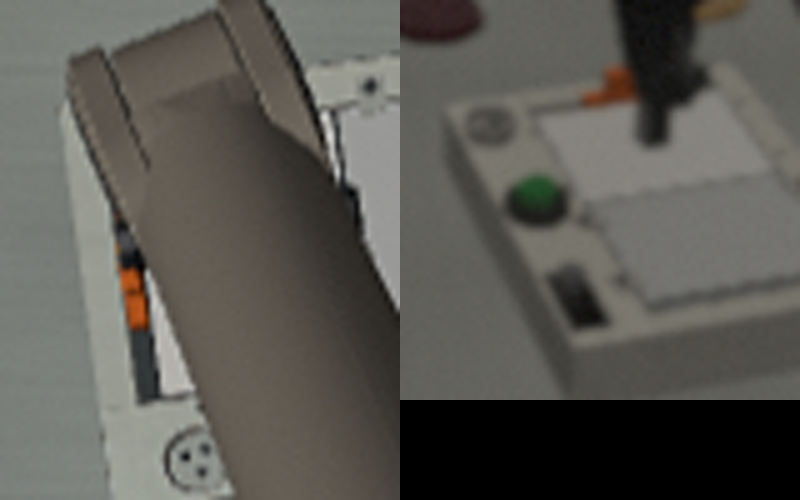

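The pane's edge shadow lines have vanished, with the tip at z = 60.0 and pushing 19 N. The spacer stands in its gap at top px (221,188). Handing in.

```bash
python3 -c "
from plant import order; print(order.hand_in())"
```

```text
the job is handed in; nothing more can be done
None
```

I pressed the lamp-test button fully down and let it come back, and set the spacer on the ledge in the side-frame gap and let go of it. I handed the job in at about 16 s, with the arm holding the pane down at frame height with about 19 N; flush all round was judged only from that height and blurry camera images, and no verdict came back.

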